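# Clamp the box panel in the jig with its eccentric knob

## Task

A wooden box panel lies loose in one of the two bays of the clamping jig on the garage bench. Turn the eccentric knob of that bay by its grip bar until its lobe bears firmly on the panel and clamps it flat against the sprung backing strip, then let go. Leave the other knob and the tin in the other bay as they are.

Things in the scene. Friction and masses are not known exactly. Their poses are not given: they have to be found in the camera images.
- jig: fixed grey clamping jig, 250 (x) by 400 (y) by 18 mm; origin at the centre of its underside on the bench. x points from the knobs (axes at x = -70 mm) to the rubber-faced backing strips (faces at x = 45 mm, on springs, give up to 6 mm at 3 N per mm) and the fence (top 50 mm above the bench). Bays at y = +90 (left) and -90 mm (right), each: knob, room between cleats 14 mm high, strip
- panel: loose pale wooden box panel 70 by 110 by 18 mm (x, y, z), about 90 g, lying flat in the left or the right bay between knob and strip with a few mm to spare, its long side along the strip; origin at the centre of its underside, on the jig's top face 18 mm above the bench
- left_grip (a point): grip point of the left knob (+y side): on its upright turning axis, 44 mm above the jig's top face, 62 mm above the bench. A metal grip bar is centred on this axis: 50 mm long (along the lobe direction), 14 mm wide, from 20 to 58 mm above the jig's top face, standing on the off-centre disc. x points from the axis towards the lobe
- left_knob (a joint): turn of the left knob, rad, + counter-clockwise from above; 0: lobe along the jig's x, square at the panel; starts between 1.25 and 1.55 (lobe outwards). Dark wooden disc 60 mm across, 18 mm thick, centre 18 mm off the axis: its lobe reaches 48 mm from the axis, the other side 12. Within 0.6 of 0 it presses the panel into the strip, most at 0 (about 9 N). Stays where left (friction 0.12 N m)
- right_grip (a point): grip point of the right knob (-y side): on its upright turning axis, 44 mm above the jig's top face, 62 mm above the bench. A metal grip bar is centred on this axis: 50 mm long (along the lobe direction), 14 mm wide, from 20 to 58 mm above the jig's top face, standing on the off-centre disc. x points from the axis towards the lobe
- right_knob (a joint): turn of the right knob, rad, + counter-clockwise from above; 0: lobe along the jig's x, square at the panel; starts between -1.55 and -1.25 (lobe outwards). Dark wooden disc 60 mm across, 18 mm thick, centre 18 mm off the axis: its lobe reaches 48 mm from the axis, the other side 12. Within 0.6 of 0 it presses the panel into the strip, most at 0 (about 9 N). Stays where left (friction 0.12 N m)
- tin: bystander: closed round metal tin, 54 mm across, 45 mm high, standing in the bay that does not hold the panel; origin at the centre of its underside
There are look-alikes about, which are no part of the job. Several things have the shape of the panel; the one meant has the colours described above.

How it is judged (in metres and radians):
At the end, for the whole second after the job is handed in: the knob's lobe presses on the panel with more than 3 N; the panel lies flat and along the backing strip (within 7 degrees), up against it, at rest (contact force between any of left_knob, right_knob and panel above 3 N and angle between the y axis of panel and the y axis of jig, either way round below 0.12 rad and angle between panel's own z axis and vertical below 0.12 rad and x of panel in the frame of jig above 0.006 m and linear speed of panel below 0.01 m/s); the robot touches nothing.
It fails at once if the left knob is turned although the panel lies in the other bay (not (value of joint left_knob between 0.9 and 1.9 rad) and y of panel in the frame of jig below 0 m).
It fails at once if the right knob is turned although the panel lies in the other bay (not (value of joint right_knob between -1.9 and -0.9 rad) and y of panel in the frame of jig above 0 m).
It fails at once if the tin is moved more than 30 mm (distance of tin from where it was at the start of the episode above 0.03 m).
It also fails if it takes over 35 s, if anything falls off the work surface, if the arm or the gripper's body presses on something with over 40 N, if the wrist force passes 120 N, or if a joint passes its speed limit or range.

## Robot

A 6-joint arm with a two-finger parallel gripper is mounted at the origin on the work surface. World frame = base frame: x ahead of the robot, y to its left, z up, the work surface at z = 0. Lengths are in m, angles in degrees, forces in N, time in s.
With the tool pointing down it reaches from about 0.375 to 0.9 m from the base axis. Payload 3.1 kg.
Tool frame: the origin (TCP) lies at the very end of the fingers, on their centre line; the grasp point (between the pads) lies 19 mm behind it; z points along the fingers, y is the direction in which the jaws open and shut (so a half turn about z gives the same grasp; the last joint's range is limited). The gripper opens to 87 mm and grips with 3 to 60 N. Pads are 19 mm wide; open, the fingers measure 117 mm over their backs; the gripper's body (75 mm by 190 mm) begins 51 mm behind the grasp point.
Start: joints at [56.58, 30.224, 82.088, -0, 67.689, -10.227], TCP at [0.246, 0.574, 0.223] pointing down, gripper open.
Joint ranges: [-176.69, 176.69], [-43.24, 126.21], [12.49, 139.97], [-82, 262], [0, 151.66], [-163.58, 163.58]. Speed limits (degrees/s): [159.86, 159.86, 180, 180, 180, 180].

## Interface

Orientations are given as a 3x3 rotation matrix whose columns are the frame's x, y, z axes.
In Python, from rig import bot gives the robot as it stands. The module is installed in compiled form; this text tells all that it offers.
- The arm moves only by the tool play_rows, never from a script. Its argument "targets" is a list of rows, each a list of 7 numbers: the closure, from 0 (fully open) to 1 (shut), then the shift along the world's x, y, z in m, then the turn, a rotation vector about the world's x, y, z in rad. A call has 1 to 12 rows; each row shifts and turns the commanded pose from where the row before left it; what a row does not reach is not made up. A row lasts 1/8 s, in which the tool goes at most 62.5 mm and 10.7 degrees, less where a joint would pass 70% of its speed; a pose out of reach is approached as far as the arm can. A call with a gripper value outside its range is refused whole. The fingers move at their own pace and stop on an object; the grip force is fixed at half the most. Time passes only in rows, so rows that do not move let the fingers close. It gives the time, the measured TCP pose, the force and the opening at its end, in the units of the state.
- bot.read_state(): the state, without advancing time (a new reading comes with each control period).
- bot.capture(name): name is "side" or "top" or "wrist"; returns the picture (480x640x3 uint8, blue, green, red); there is no depth.
- bot.get_calibration(name): a dict with "fx", "fy", "cx", "cy" (pixels), "R" (3x3) and "t" (3): a world point X has camera coordinates R X + t. Camera axes: x right, y down, z forward; pixel columns grow to the right and rows downward; lengths in m; the calibration is good to about 2 mm. The wrist camera is an equidistant fisheye: a pixel r from the principal point sees the ray r / f radians off the axis. A picture is of the moment at which its call begins: read the wrist's pose just before it. get_calibration takes no time and is no camera call; for the wrist camera it gives the pose at the moment of the call.
- bot.hand_in(): hands the job in, once; it reports no verdict.
The state is a dict: "time_s": time; "joint_positions": joint angles; "qvel": joint speeds; "tau": joint torques, N m; "position": TCP position; "tcp_rot": TCP orientation; "force": force on the tool from outside, world axes, zero at the start; "moment": the same for the moment, N m; "opening": opening from 0.0 (shut) to 1.0 (fully open).
Only numpy, scipy, OpenCV 4.12 (cv2) and the standard library are available. Lean on these libraries where they do the work, as an engineer would, in place of code of your own. Each camera call takes 0.05 s, during which the arm holds its last target. There are 200 camera calls.

## Working session

There is one attempt and no reset: what is moved stays moved. The work goes in short steps, Python scripts to look and compute and a tool call to move; the robot and the scene stay as the last step left them, time stands still between calls to the robot, and variables do not carry over. Pictures are saved under pics/ and viewed, about 8 in all and at most 12, crops included, and the job is handed in when it is done.

Besides the shell and the picture viewer there is one more tool, called after "Emit:" by a JSON object that holds its "method" and its "body". play_rows: Moves the arm, as the interface text tells. Its arguments: {"type":"object","properties":{"targets":{"type":"array","items":{"type":"array","items":{"type":"number"}}}},"required":["targets"]}

```bash
mkdir -p pics; python3 - <<'E'
from rig import bot
import cv2
for n in("top","side"):
    cv2.imwrite(f"pics/{n}0.png",bot.capture(n)); c=bot.get_calibration(n); print(n,c)
s=bot.read_state();print(s["time_s"],s["position"],s["tcp_rot"],s["opening"])
E
```

```text
top {'fx': 526.1190587317235, 'fy': 526.1190587317235, 'cx': 326.9092075869654, 'cy': 234.8600737547475, 'R': array([[ 0.0294558 , -0.99947508, -0.013488  ],
       [-0.98041317, -0.02625987, -0.19519334],
       [ 0.19473669,  0.01897339, -0.98067203]]), 't': array([0.01726343, 0.58907146, 0.72226482])}
side {'fx': 548.1848134097925, 'fy': 548.1848134097925, 'cx': 310.87769696847175, 'cy': 257.4349362240219, 'R': array([[ 0.9202556 , -0.39100478,  0.01564906],
       [-0.27740868, -0.68006095, -0.67864683],
       [ 0.27599647,  0.62018736, -0.73429802]]), 't': array([-0.54203927,  0.21305914,  0.82260615])}
0.1 [0.24573864 0.57393117 0.22166723] [[-9.19191321e-01  3.93809744e-01 -1.09607068e-03]
 [ 3.93811104e-01  9.19189926e-01 -1.64130399e-03]
 [ 3.61135620e-04 -1.94031719e-03 -9.99998052e-01]] 0.9979376710081114
```

View pics/top0.png

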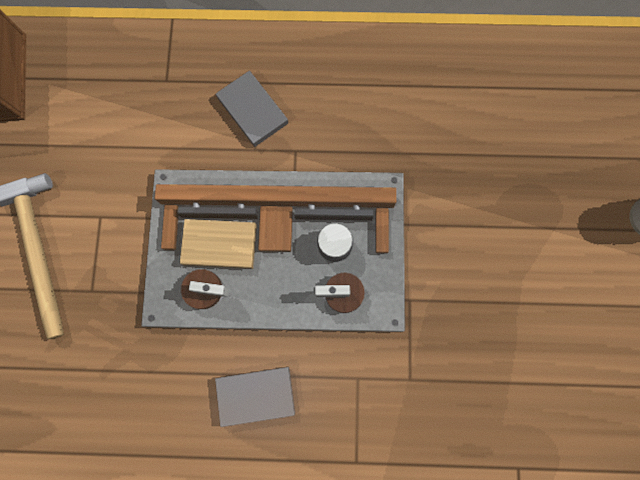

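View pics/side0.png

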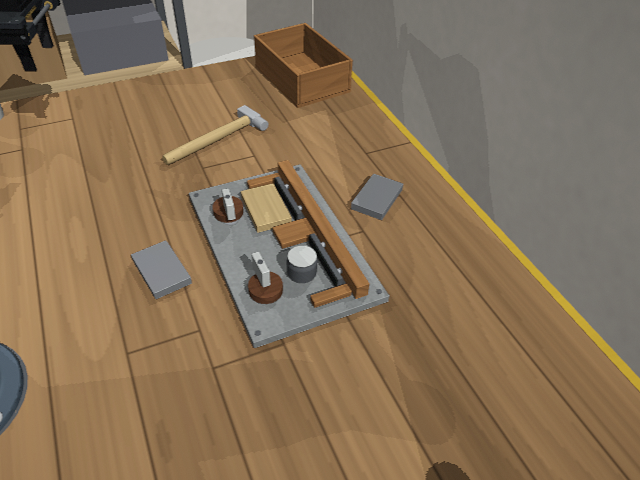

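The panel is in the left bay (top view at 218,243) and the tin is in the right bay (335,240). The left knob's grip bar is at about (206,288) in the top view. Next I'll work out the poses.

```bash
cat > h.py <<'E'
import numpy as np
from rig import bot
def ray(n,p,z):
    c=bot.get_calibration(n);R,t=c["R"],c["t"]
    d=R.T@np.array([(p[0]-c["cx"])/c["fx"],(p[1]-c["cy"])/c["fy"],1]);o=-R.T@t
    return o+d*(z-o[2])/d[2]
E
python3 - <<'E'
from h import *
import cv2
im=cv2.imread("pics/top0.png")
for p in[(163,177),(394,181),(395,323),(151,318)]:print("screw",ray("top",p,.018)[:2])
roi=im[270:310,175:240];m=(roi.min(2)>165).astype(np.uint8)
cs=max(cv2.findContours(m,0,2)[0],key=cv2.contourArea);r=cv2.minAreaRect(cs);b=cv2.boxPoints(r)+[175,270]
w=np.array([ray("top",p,.076)[:2] for p in b]);print(r,b,w,w.mean(0))
for i in(0,1):d=w[i+1]-w[i];print(np.linalg.norm(d),np.degrees(np.arctan2(d[1],d[0])))
im2=cv2.imread("pics/side0.png")[180:240,200:320];cv2.imwrite("pics/c.png",cv2.resize(np.hstack([cv2.resize(im[255:315,160:280],None,fx=3,fy=3),cv2.resize(im2,None,fx=3,fy=3)]),None,fx=1,fy=1))
E
```

```text
screw [0.68383277 0.30010022]
screw [ 0.68651435 -0.06952625]
screw [ 0.46359272 -0.07206027]
screw [0.46033758 0.29819034]
((31.158214569091797, 17.33975601196289), (33.82333755493164, 9.007547378540039), 7.765166282653809) [[188.79310417 289.51724052]
 [190.01014137 280.59229088]
 [223.52332306 285.1622715 ]
 [222.30628967 294.08722115]] [[0.50019118 0.22783933]
 [0.51295877 0.22712477]
 [0.50778259 0.17867074]
 [0.4950646  0.1795424 ]] [0.50399928 0.20329431]
0.012787564744524926 -3.2032820395660044
0.0487297252526193 -96.09759076055947
```

View pics/c.png

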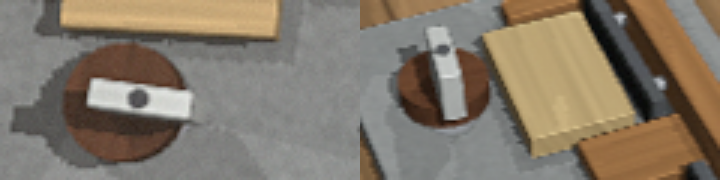

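The jig centre is at about (0.574, 0.114) with 0.5° yaw. The left knob axis is at about (0.503, 0.203), and its bar points at about 84° (joint ≈ 1.46). I'll move above it with the jaws across the bar.

Emit:
{"method": "play_rows", "body": {"targets": [[0,0.0322,-0.0463,-0.01,0,0,-0.159],[0,0.0322,-0.0463,-0.01,0,0,-0.159],[0,0.0322,-0.0463,-0.01,0,0,-0.159],[0,0.0322,-0.0463,-0.01,0,0,-0.159],[0,0.0322,-0.0463,-0.01,0,0,-0.159],[0,0.0322,-0.0463,-0.01,0,0,-0.159],[0,0.0322,-0.0463,-0.01,0,0,-0.159],[0,0.0322,-0.0463,-0.01,0,0,-0.159],[0,0,0,0,0,0,0],[0,0,0,0,0,0,0]]}}

```text
time_s: 1.35
position: [0.503, 0.204, 0.1422]
tcp_rot: [[0.106, 0.994, -0.002], [0.994, -0.106, 0.0], [-0.0, -0.002, -1.0]]
force: [-0.3, 0.3, -0.2]
opening: 1.001
```

```bash
python3 - <<'E'
from h import *
import cv2
c=bot.get_calibration("wrist");im=bot.capture("wrist");cv2.imwrite("pics/w1.png",im)
s=bot.read_state();print(s["time_s"],s["position"],s["tcp_rot"],c)
E
```

```text
1.4 [0.50269601 0.20467137 0.14238378] [[ 1.04598617e-01  9.94513585e-01 -1.36351614e-03]
 [ 9.94514519e-01 -1.04598557e-01  1.15039098e-04]
 [-2.82138761e-05 -1.36806953e-03 -9.99999064e-01]] {'fx': 371.64829954431775, 'fy': 371.64829954431775, 'cx': 320.306746875808, 'cy': 244.84891914343342, 'R': array([[ 0.99444838, -0.10521717, -0.00132738],
       [-0.09976076, -0.94674002,  0.3061554 ],
       [-0.03346949, -0.30432332, -0.95198062]]), 't': array([-0.47768072,  0.23123571,  0.39536786])}
```

View pics/w1.png

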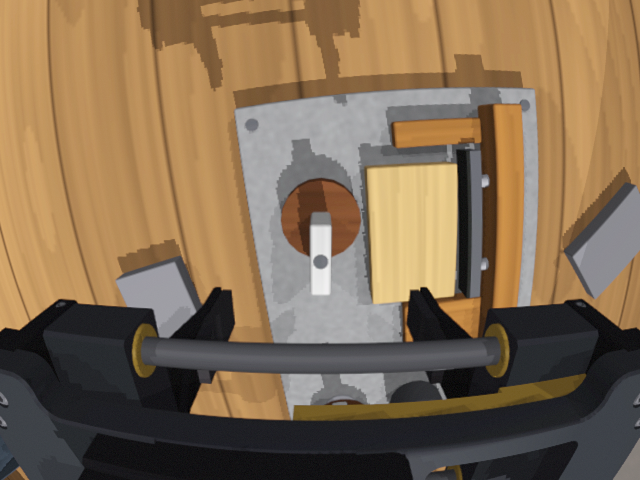

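The wrist view shows the bar upright at column 320, centred between the fingers. Its hub is at (320,262), which gives about (0.502, 0.204), matching the TCP. I'll descend and grip.

Emit:
{"method": "play_rows", "body": {"targets": [[0,0,0,-0.025,0,0,0],[0,0,0,-0.025,0,0,0],[0,0,0,-0.025,0,0,0],[0,0,0,-0.02,0,0,0],[0,0,0,0,0,0,0],[1,0,0,0,0,0,0],[1,0,0,0,0,0,0],[1,0,0,0,0,0,0],[1,0,0,0,0,0,0],[1,0,0,0,0,0,0],[1,0,0,0,0,0,0]]}}

```text
time_s: 2.78
position: [0.5037, 0.204, 0.0476]
tcp_rot: [[0.106, 0.994, -0.0], [0.994, -0.106, 0.0], [0.0, -0.0, -1.0]]
force: [-0.0, 0.0, 0.1]
opening: 0.402
```

Emit:
{"method": "play_rows", "body": {"targets": [[1,0,0,0,0,0,0],[1,0,0,0,0,0,0],[1,0,0,0,0,0,0],[1,0,0,0,0,0,0],[1,0,0,0,0,0,0]]}}

```text
time_s: 3.4
position: [0.503, 0.2041, 0.0475]
tcp_rot: [[0.106, 0.994, -0.001], [0.994, -0.106, -0.0], [-0.0, -0.001, -1.0]]
force: [-1.8, 0.5, 0.6]
opening: 0.161
```

The fingers have closed on the 14 mm bar. Now I'll turn it clockwise, stopping partway to check forces.

Emit:
{"method": "play_rows", "body": {"targets": [[1,0,0,0,0,0,-0.1],[1,0,0,0,0,0,-0.1],[1,0,0,0,0,0,-0.1],[1,0,0,0,0,0,-0.1],[1,0,0,0,0,0,-0.1],[1,0,0,0,0,0,-0.1],[1,0,0,0,0,0,-0.1],[1,0,0,0,0,0,-0.1],[1,0,0,0,0,0,0]]}}

```text
time_s: 4.53
position: [0.5031, 0.204, 0.0474]
tcp_rot: [[0.786, 0.618, -0.001], [0.618, -0.786, -0.0], [-0.001, -0.001, -1.0]]
force: [-1.9, -0.3, 0.7]
opening: 0.162
```

Emit:
{"method": "play_rows", "body": {"targets": [[1,0,0,0,0,0,-0.08],[1,0,0,0,0,0,-0.08],[1,0,0,0,0,0,-0.08],[1,0,0,0,0,0,-0.08],[1,0,0,0,0,0,-0.08],[1,0,0,0,0,0,-0.08],[1,0,0,0,0,0,-0.08],[1,0,0,0,0,0,-0.08],[1,0,0,0,0,0,-0.02],[1,0,0,0,0,0,0],[1,0,0,0,0,0,0]]}}

```text
time_s: 5.9
position: [0.5031, 0.204, 0.0474]
tcp_rot: [[1.0, 0.006, -0.001], [0.006, -1.0, -0.0], [-0.001, 0.0, -1.0]]
force: [-4.0, -0.5, 0.9]
opening: 0.162
```

Emit:
{"method": "play_rows", "body": {"targets": [[0,0,0,0,0,0,0],[0,0,0,0,0,0,0],[0,0,0,0,0,0,0],[0,0,0,0,0,0,0],[0,0,0,0,0,0,0],[0,0,0,0,0,0,0],[0,0,0,0.03,0,0,0],[0,0,0,0.05,0,0,0],[0,0,0,0.05,0,0,0],[0,-0.03,0.05,0.03,0,0,0],[0,-0.03,0.05,0.02,0,0,0],[0,0,0,0,0,0,0]]}}

```text
time_s: 7.4
position: [0.4436, 0.3049, 0.2281]
tcp_rot: [[1.0, 0.01, 0.003], [0.01, -1.0, 0.002], [0.003, -0.002, -1.0]]
force: [1.2, -0.6, 0.0]
opening: 1.002
```

```bash
python3 - <<'E'
from h import *
import cv2
a=bot.capture("top");b=bot.capture("side");s=bot.read_state();print(s["time_s"],s["position"],s["opening"],s["force"])
cv2.imwrite("pics/f.png",np.hstack([cv2.resize(a[160:340,130:420],(387,240)),cv2.resize(b[150:350,170:400],(400,240))]))
cv2.imwrite("pics/f2.png",cv2.resize(a[160:340,130:420],None,fx=2.7,fy=2.7))
E
```

```text
7.5 [0.44469225 0.30198346 0.22622295] 1.0037736195518785 [ 0.54050162 -0.63184316 -0.23487703]
```

View pics/f.png

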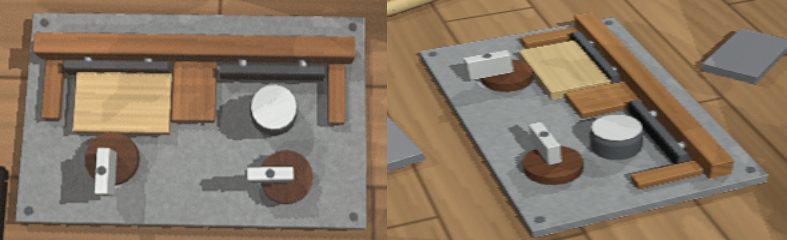

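The lobe now points at the panel, the panel is against the strip, and the tin and right knob look unchanged. I'll put numbers on that before handing in.

```bash
python3 - <<'E'
from h import *
import cv2
a=bot.capture("top");o=cv2.imread("pics/top0.png")
yaw=np.radians(.5);c=np.array([.5736,.1142]);Rj=np.array([[np.cos(yaw),np.sin(yaw)],[-np.sin(yaw),np.cos(yaw)]])
def rect(im,m,x0,y0,z):
    k=max(cv2.findContours(m.astype(np.uint8),0,2)[0],key=cv2.contourArea)
    b=cv2.boxPoints(cv2.minAreaRect(k))+[x0,y0];w=np.array([Rj@(ray("top",p,z)[:2]-c) for p in b])
    e=[w[1]-w[0],w[2]-w[1]];l=max(e,key=np.linalg.norm)
    return w.mean(0).round(4),np.linalg.norm(e,axis=1).round(4),np.degrees(np.arctan2(l[1],l[0])).round(1)
for n,im in(("before",o),("after",a)):
    r=im[205:275,170:258].astype(int);print(n,"panel",rect(im,(r[...,2]-r[...,0]>50)&(r[...,1]>125),170,205,.036))
    for nm,x0 in(("L",180),("R",305)):
        r=im[268:314,x0:x0+60];print(n,nm,rect(im,r.min(2)>165,x0,268,.076))
    r=im[218:265,310:360];print(n,"tin",rect(im,r.min(2)>180,310,218,.063))
s=bot.read_state();print(s["time_s"],s["qvel"])
E
```

```text
before panel (array([0.0038, 0.0867]), array([0.0693, 0.1134]), np.float64(-92.1))
before L (array([-0.0688,  0.0897]), array([0.0128, 0.0487]), np.float64(-96.6))
before R (array([-0.0684, -0.0897]), array([0.0483, 0.0128]), np.float64(-88.9))
before tin (array([ 0.0065, -0.0926]), array([0.0473, 0.0464]), np.float64(-89.0))
after panel (array([0.014 , 0.0827]), array([0.113 , 0.0686]), np.float64(-89.0))
after L (array([-0.0689,  0.0895]), array([0.0477, 0.0138]), np.float64(0.5))
after R (array([-0.0684, -0.0897]), array([0.0483, 0.0128]), np.float64(-88.9))
after tin (array([ 0.0065, -0.0926]), array([0.0473, 0.0464]), np.float64(-89.0))
7.55 [-1.48081525  0.75058972  0.15374271  0.18817097  0.07531257  0.12563378]
```

Emit:
{"method": "play_rows", "body": {"targets": [[0,0,0,0,0,0,0],[0,0,0,0,0,0,0],[0,0,0,0,0,0,0]]}}

```text
time_s: 7.92
position: [0.4455, 0.301, 0.2257]
tcp_rot: [[1.0, 0.003, -0.001], [0.003, -1.0, -0.0], [-0.001, 0.0, -1.0]]
force: [-0.7, 0.6, -0.3]
opening: 1.002
```

```bash
python3 -c "
from rig import bot
print(bot.hand_in())"
```

```text
the job is handed in; nothing more can be done
None
```

The panel is clamped in the left bay, and I handed the job in at about 7.9 s. I gripped the left knob's bar, turned it about 83° clockwise until the lobe faced the panel squarely, then let go and moved the arm clear.

My last checks, from the top camera before handing in:

- **Left knob:** the bar is at about 0.5° from square, close to the point of most pressure.
- **Panel:** its centre is at about x = 14 mm in the jig frame, against the 6 mm needed. It lies about 1° off the strip line. It had been at about 4 mm before the turn.
- **Right knob and tin:** both measured exactly as they did at the start.
- **Robot:** the gripper is open, with the TCP about 0.23 m above the bench and to the side of the knob, touching nothing.

I could not measure the clamping force directly. The panel's position fits the lobe pushing it about 3 mm into the spring strip, which would be the roughly 9 N expected. No checks failed or disagreed.

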